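# Set the lamp boom of the finds-photography stand to its next stop

## Robot

A 6-joint arm with a two-finger parallel gripper is mounted at the origin on the work surface. World frame = base frame: x ahead of the robot, y to its left, z up, the work surface at z = 0. Lengths are in mm, angles in rad, forces in N, time in s.
With the tool pointing down it reaches from about 275 to 750 mm from the base axis. Payload 10.2 kg.
Tool frame: the origin (TCP) lies midway between the tips of the shut fingers; the grasp point (between the pads) lies 19 mm behind it (ctrl.tcp_to_grasp is the z of the grasp point in the tool frame, in mm); z points along the fingers, y is the direction in which the jaws open and shut (so a half turn about z gives the same grasp; the last joint's range is limited). The gripper opens to 85 mm and grips with 20 to 120 N. Pads are 22 mm wide; open, the fingers measure 114 mm over their backs; the gripper's body (76 mm by 85 mm) begins 54 mm behind the grasp point. The pads swing forward as they close: fully open they stand 13 mm farther back than shut.
Start: joints at [0.955, 0.313, 1.498, -0, 1.331, -0.223], TCP at [200.971, 485.017, 231.294] pointing down, gripper open.
Joint ranges: [-2.94, 2.94], [-0.97, 2.17], [0.19, 2.56], [-1.23, 4.37], [0.02, 3.11], [-2.88, 2.88]. Speed limits (rad/s): [2.39, 2.39, 3.01, 3.14, 3.14, 3.14].

## Interface

Orientations are given as a unit quaternion [w, x, y, z].
In Python, from rig import sensors, capture, order, ctrl gives the robot as it stands. The module is installed in compiled form; this text tells all that it offers.
- The arm moves only by the tool play_rows, never from a script. Its argument "deltas" is a list of rows, each a list of 7 numbers: the shift along the world's x, y, z in units of 40 mm (1.0 is 40 mm), then the turn, a rotation vector about the world's x, y, z in units of 6 degrees (1.0 is 6 degrees), then the opening, from -1 (shut) to 1 (fully open). A call has 1 to 8 rows; each row shifts and turns the commanded pose from where the row before left it; what a row does not reach is not made up. A row lasts 1/12 s, in which the tool goes at most 41.7 mm and 7.16 degrees, less where a joint would pass 70% of its speed; a pose out of reach is approached as far as the arm can. A call is refused whole if a number of a shift passes 1 or a number of a turn 1, either way. A call with a gripper value outside its range is refused whole. The fingers move at their own pace and stop on an object; "squeeze" is the grip in N (left out, the last holds). Time passes only in rows, so rows that do not move let the fingers close. It gives the time, the measured TCP pose, the force and the opening at its end, in the units of the state.
- sensors.sense(): the state, without advancing time (a new reading comes with each control period).
- capture(name): name is "side" or "top"; returns a dict with "pixels" (384x512x3 uint8, red, green, blue), "z_map" (384x512 float32, mm along the optical axis (not along the pixel's ray), 0 where there is no reading), "fx", "fy", "cx", "cy" (pixels), "eye" and "rotation" of the camera in the world. Camera axes: x right, y down, z forward; pixel columns grow to the right and rows downward; lengths in mm; the calibration is good to about 2 mm. A picture is of the moment at which its call begins.
- order.finish_job(): hands the job in, once; it reports no verdict.
The state is a dict: "time_s": time; "joints": joint angles; "dq": joint speeds; "tau": joint torques, N m; "eef_pos": TCP position; "ee_rot": TCP orientation; "force": force on the tool from outside, world axes, zero at the start; "wrist_torque": the same for the moment, N m; "grip_width": opening from 0.0 (shut) to 1.0 (fully open).
Only numpy, scipy, OpenCV 4.12 (cv2) and the standard library are available. Lean on these libraries where they do the work, as an engineer would, in place of code of your own. Each camera call takes 0.05 s, during which the arm holds its last target. There are 200 camera calls.

## Task

Draw the lamp boom of the photo stand gently further out of its square sleeve until the sprung button hidden inside pops up through the first hole it meets (the middle one, not the one by the sleeve's mouth), never pulling or pushing along it with more than about 15 N, which would drag the sleeve in its rubber mount. Then press the clamp lever on the sleeve down flat, let go, and leave the finds and tools around it where they are.

Things in the scene. Friction and masses are not known exactly. Their poses are not given: they have to be found in the camera images.
- stand: Photo stand, fixed to the table: dark steel base plate 170 x 150 x 12 mm, short post, and on it a square grey sleeve (the outer tube). Origin on the table under the sleeve. Its +y axis is the direction in which the boom is drawn out, +z up. The sleeve is 34 mm square, its axis 100 mm up (top face 117 mm above the table), running from y = -110 mm to its open mouth at y = +90 mm of the stand.
- boom_grip (a point): Middle of the upright black grip on the outer end of the boom: a block 20 mm across the boom, 18 mm along it and 50 mm tall (from 113 to 163 mm above the table; this point is at 138 mm). The boom is a 26 mm square aluminium tube, top 113 mm up; a flat lamp panel 150 x 90 mm hangs below it, 57 to 69 mm up. The grip starts 46 to 81 mm clear of the sleeve's mouth and moves only along the stand's y.
- boom (a joint): How far the boom is drawn out (m), growing outwards, 0 fully in. Starts at 0 to 0.035. Sliding takes about 4 N. A sprung button rides in it out of sight under the sleeve's top wall; its clip is not set exactly, so that it meets the first hole anywhere from 0.069 to 0.111 m. Once it is up it locks the boom (1.5 mm play either way): the pull then rises steeply, at about 6 N per mm.
- button (a joint): Height of the sprung button, a round steel stud 9 mm across with a domed top (m): about 0.001 while held down under the sleeve's wall, 0.008 when it has popped up and stands 4 mm proud of the sleeve. It rises in about 0.05 s, so a boom drawn fast may carry it past the hole.
- hole_first (a point): Centre of the first hole (12 mm square) in the sleeve's top face, 5 mm beyond the stand's origin along its y, 117 mm up. This is where the button must come up.
- hole_second (a point): Centre of the second, same hole, 55 mm nearer the mouth; not the one wanted.
- sleeve (a joint): How far the sleeve is pulled along in its rubber mount (m), 0 at rest, positive outwards along the stand's y; 6 N per mm, springs back. More than 2.5 mm (15 N) either way is too rough.
- lever (a joint): Angle of the clamp lever (rad): 0 flat along the sleeve, its stop; starts raised, 0.75 to 1.2. Stiff: it stays where it is left and takes about 3 N at the tip.
- lever_pivot (a point): Hinge of the clamp lever, 136 mm above the table on top of the sleeve, 42 mm behind the stand's origin (towards -y). The hinge line runs along the stand's x.
- lever_tip (a point): Middle of the upper face of the black paddle (24 x 24 x 10 mm) at the lever's end. It is 66 mm out from the pivot along the lever and 11 mm off it square to the lever. The raised lever points up and to the stand's -y; this face looks up and to +y, and flat it lies 147 mm above the table, 108 mm behind the stand's origin.
- sherd_a: Pottery sherd about 44 x 45 x 10 mm in the tray; leave alone. Origin under its centre.
- sherd_b: Pottery sherd about 36 mm, in the tray; leave alone. Origin under its centre.
- sherd_c: Pottery sherd about 48 mm, in the tray; leave alone. Origin under its centre.
- sherd_d: Dark sherd about 34 mm, in the tray; leave alone. Origin under its centre.
- scale_bar: Black and white photo scale bar 150 x 25 x 6 mm lying beside the stand on the robot's side; leave alone. Origin under its centre.
- brush: Brush 160 mm long lying on the far side of the stand; leave alone. Origin under its centre.
- jar: Small clear jar 64 mm wide, 85 mm tall; leave alone. Origin under its centre.

How it is judged:
By the outcome, as a careful person would: the job done as asked, in the order asked, and still so for the second after the job is handed in, with the robot touching nothing.
It also fails if it takes over 64 s, if anything falls off the work surface, if the arm or the gripper's body presses on something with over 40 N, if the wrist force passes 120 N, or if a joint passes its speed limit or range.

## Working session

There is one attempt and no reset: what is moved stays moved. The work goes in short steps, Python scripts to look and compute and a tool call to move; the robot and the scene stay as the last step left them, time stands still between calls to the robot, and variables do not carry over. Pictures are saved under pics/ and viewed, about 8 in all and at most 12, crops included, and the job is handed in when it is done.

Besides the shell and the picture viewer there is one more tool, called by a JSON object that holds its "name" and its "arguments". play_rows: Moves the arm, as the interface text tells. Its arguments: {"type":"object","properties":{"deltas":{"type":"array","items":{"type":"array","items":{"type":"number"}}},"squeeze":{"type":"number"}},"required":["deltas"]}

```bash
mkdir -p pics; cat > h.py <<'E'
import numpy as np, cv2
from rig import sensors, capture, order, ctrl
def snap(n,f):
    c=capture(n); cv2.imwrite(f,cv2.cvtColor(c["pixels"],cv2.COLOR_RGB2BGR)); np.savez(f[:-4]+".npz",**c); return c
def load(f): return dict(np.load(f))
def pts(c):
    z=c["z_map"]; v,u=np.mgrid[:384,:512]
    p=np.stack([(u-c["cx"])/c["fx"]*z,(v-c["cy"])/c["fy"]*z,z],-1)
    return p@np.array(c["rotation"]).T+np.array(c["eye"])
def ray(c,u,v,h):
    d=np.array(c["rotation"])@np.array([(u-c["cx"])/c["fx"],(v-c["cy"])/c["fy"],1]); e=np.array(c["eye"])
    return e+d*(h-e[2])/d[2]
E
python3 - <<'E'
from h import *
s=sensors.sense(); print(s)
for n in("top","side"):
    c=snap(n,f"pics/{n}0.png"); print(n,c["eye"],c["rotation"],c["fx"],c["cx"],c["cy"])
a=[cv2.imread(f"pics/{n}0.png") for n in("top","side")]
E
```

```text
{'time_s': 0.0, 'joints': array([ 9.54599186e-01,  3.13443552e-01,  1.49845943e+00, -4.35575980e-07,
        1.33103196e+00, -2.23368114e-01]), 'dq': array([-1.01121098e-03,  1.16180093e-03, -1.24065383e-03, -3.44888158e-04,
       -7.48980782e-04, -2.59193333e-05]), 'tau': array([ 6.08661667e-04, -4.12273550e+01, -2.59742528e+01, -1.39375661e-04,
        4.20740369e-03,  4.71177418e-05]), 'eef_pos': array([200.80555312, 484.78338328, 230.72997511]), 'ee_rot': array([-2.73340533e-04,  1.95153951e-01,  9.80772392e-01, -6.12961919e-04]), 'force': array([-0.07685816, -0.26889115, -0.61627061]), 'wrist_torque': array([-0.02542072, -0.04779035, -0.02520486]), 'grip_width': 1.000527043021594}
top [ 292.17729037  -87.30268478 1315.66159019] [ 0.07346821 -0.69570562  0.71095199 -0.07171742] 491.901037194344 258.4619970450515 197.59879265481163
side [-155.50948318  746.75193259 1208.85791382] [ 0.12271185 -0.32592751  0.86895643 -0.35160742] 493.17432986051625 252.19187421464514 203.05681928754484
```

View pics/top0.png

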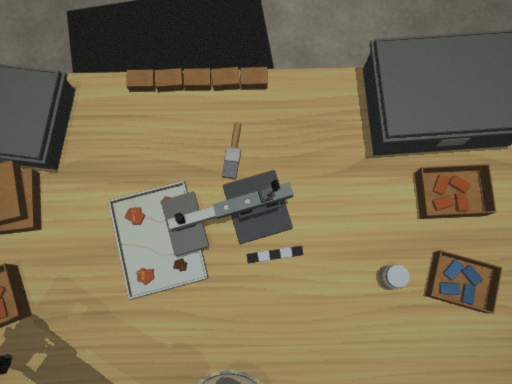

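View pics/side0.png

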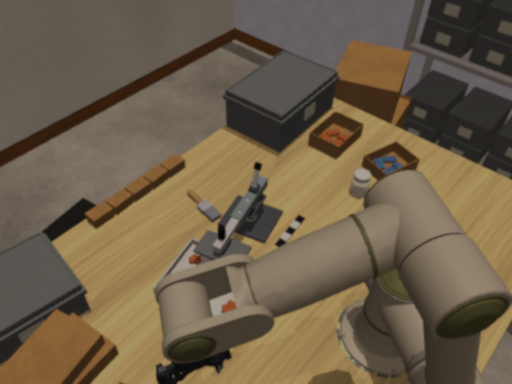

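Top view: grip at about (180,218), sleeve running from (215,210) to (292,190), lever paddle near (275,186). In the side view the grip is near (222,230) and the raised lever near (257,168). The camera rotation comes as a quaternion.

```bash
cat >> h.py <<'E'
from scipy.spatial.transform import Rotation as R
def fix(c):
    c=dict(c); q=np.array(c["rotation"])
    if q.size==4: c["rotation"]=R.from_quat([q[1],q[2],q[3],q[0]]).as_matrix()
    return c
E
python3 - <<'E'
from h import *
c=fix(load("pics/top0.npz")); P=pts(c)
roi=np.zeros((384,512),bool); roi[170:250,155:305]=1
for lo,hi in((108,120),(150,170),(170,215)):
    m=roi&(P[...,2]>lo)&(P[...,2]<hi); 
    if m.sum()<5: print(lo,hi,m.sum()); continue
    q=P[m]; print(lo,hi,m.sum(),q.mean(0),q.min(0),q.max(0), cv2.minAreaRect(q[:,:2].astype(np.float32)))
m=roi&(P[...,2]>150)
for u,v in np.argwhere(m)[:,::-1][::2]: print(u,v,P[v,u].round(0),c["pixels"][v,u])
# table check
print(P[330,300],P[100,200])
s=fix(load("pics/side0.npz")); Q=pts(s)
m=np.zeros((384,512),bool); m[150:240,215:280]=1; m&=(Q[...,2]>145)&(Q[...,2]<230)
print("side")
for u,v in np.argwhere(m)[:,::-1][::6]: print(u,v,Q[v,u].round(0),s["pixels"][v,u])
a=c["pixels"][165:265,150:310][...,::-1]; b=s["pixels"][150:260,180:290][...,::-1]
a=cv2.resize(a,(800,500),interpolation=3)[:, :]; b=cv2.resize(b,(500,500),interpolation=3)
cv2.imwrite("pics/crop0.png",cv2.resize(np.hstack([a,b]),(800,308)))
E
```

```text
108 120 1284 [523.641938   -19.25890169 114.71754569] [ 471.27135704 -173.23021912  108.0459886 ] [581.80197843 141.60262559 119.98959347] ((523.6522216796875, -15.485641479492188), (35.832969665527344, 319.17926025390625), 15.351886749267578)
150 170 98 [508.04408461  37.84196364 160.33083864] [ 480.85572043 -112.45331161  150.13863384] [554.22650515 115.27557555 169.8784543 ] ((517.3248291015625, 0.8762664794921875), (19.915231704711914, 232.9847869873047), 14.34797477722168)
170 215 108 [ 552.09563801 -122.62567333  197.0562599 ] [ 541.37196145 -135.15322767  170.20435517] [ 567.21673007 -107.83338351  212.82656018] ((551.7911987304688, -121.57880401611328), (23.271013259887695, 27.20863151550293), 21.961441040039062)
191 170 [ 292.  -87. 1316.] [146 126  84]
197 176 [ 292.  -87. 1316.] [153 131  88]
212 179 [ 292.  -87. 1316.] [156 133  85]
276 179 [ 567. -129.  205.] [54 55 52]
275 180 [ 564. -126.  210.] [24 27 27]
277 180 [ 564. -131.  207.] [52 51 42]
272 181 [ 563. -119.  202.] [47 46 46]
274 181 [ 561. -124.  210.] [19 15 17]
276 181 [ 562. -128.  207.] [24 28 32]
257 182 [
[... 5239 characters left out ...]
550. -110.  178.] [106  99  95]
256 175 [ 546. -110.  176.] [103  97  93]
257 176 [ 544. -113.  171.] [97 93 89]
253 178 [ 551. -103.  166.] [117 103  90]
254 179 [ 548. -104.  162.] [106  98  94]
255 180 [ 544. -103.  161.] [103  96  93]
256 181 [ 544. -108.  153.] [95 92 88]
252 183 [547. -94. 153.] [99 92 89]
255 184 [538. -98. 152.] [97 90 87]
219 226 [498. 106. 160.] [28 24 21]
218 227 [497. 111. 162.] [74 59 38]
224 227 [484. 100. 161.] [53 49 46]
222 228 [485. 108. 164.] [17 16 18]
220 229 [487. 114. 163.] [13 12 12]
218 230 [493. 115. 155.] [59 47 28]
224 230 [477. 108. 161.] [41 37 34]
222 231 [479. 114. 160.] [7 8 7]
220 232 [490. 111. 145.] [7 6 8]
220 233 [487. 114. 146.] [3 4 5]
```

View pics/crop0.png

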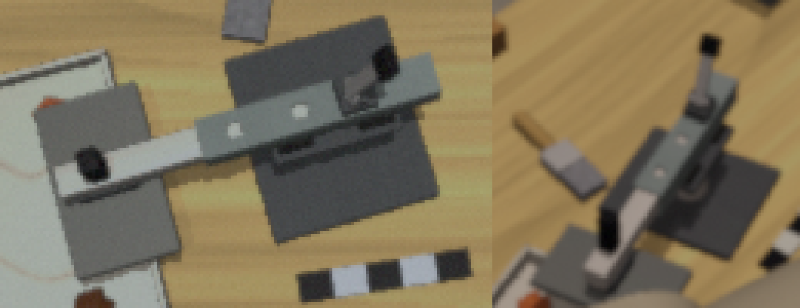

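The crop shows the first hole at full-image (247.5,201.4), the second at (226.4,207.3) and the mouth edge at u≈214. No button is up. The grip is on the left and the raised lever is at upper right.

```bash
python3 - <<'E'
from h import *
def blob(c,m,u,v,r):
    k=np.zeros_like(m,np.uint8); k[v-r:v+r+1,u-r:u+r+1]=m[v-r:v+r+1,u-r:u+r+1]
    a=np.argwhere(k)[:,::-1]; return a.mean(0),len(a)
c=fix(load("pics/top0.npz")); s=fix(load("pics/side0.npz"))
g=c["pixels"].astype(float).mean(-1); H=[]
for u,v in((247,201),(226,207)):
    w=np.clip(g[v-4:v+5,u-4:u+5]-140,0,None); vv,uu=np.mgrid[v-4:v+5,u-4:u+5]
    p=((w*uu).sum()/w.sum(),(w*vv).sum()/w.sum()); H.append(ray(c,*p,117)); print(p,H[-1],w.max())
d=H[1]-H[0]; print("hole dist",np.hypot(*d[:2]),"yaw",np.degrees(np.arctan2(-d[0],d[1])))
P=pts(c); roi=np.zeros((384,512),bool); roi[170:250,155:305]=1
# sleeve by colour/height: greenish grey top
m=roi&(abs(P[...,2]-116)<6)
q=P[m]; px=np.argwhere(m)
rgb=c["pixels"][m].astype(float)
br=rgb.mean(1)>145
for n,k in(("boom",br),("sleeve",~br)):
    r=cv2.minAreaRect(q[k][:,:2].astype(np.float32)); print(n,k.sum(),r)
    x=q[k][:,:2]; x=x-x.mean(0); w=np.linalg.svd(x,full_matrices=0)[2][0]; print("dir yaw",np.degrees(np.arctan2(-w[0],w[1]))%180)
yaw=np.radians(15); 
# grip: dark top pixels in both views -> rays at 163
for n,cc,(u,v) in(("top",c,(178,217)),("side",s,(222,229))):
    Q=pts(cc); k=(abs(Q[...,2]-161)<7)&(cc["pixels"].mean(-1)<60); K=np.zeros_like(k);K[v-9:v+10,u-9:u+10]=k[v-9:v+10,u-9:u+10]
    a=np.argwhere(K)[:,::-1]; print(n,len(a),"px rect",cv2.minAreaRect(a.astype(np.float32)),"ray",ray(cc,*((a.min(0)+a.max(0))/2),163),ray(cc,*a.mean(0),163),Q[K].mean(0),np.percentile(Q[K][:,2],[5,50,95]))
E
```

```text
(np.float64(247.09731876861963), np.float64(200.69016881827213)) [535.05700608 -58.58189356 117.        ] 27.666666666666657
(np.float64(225.66172106824925), np.float64(206.85657764589521)) [520.63253089  -5.16412865 117.        ] 28.0
hole dist 55.331031912703615 yaw 15.111253297775917
boom 331 ((509.435546875, 37.647438049316406), (24.27861785888672, 208.02508544921875), 15.841706275939941)
dir yaw 15.37469868292621
sleeve 923 ((523.799072265625, -15.445358276367188), (35.52852249145508, 319.17926025390625), 15.351886749267578)
dir yaw 14.953352644064978
top 58 px rect ((178.5, 217.0), (8.0, 7.0), 90.0) ray [489.81439089 103.9371665  163.        ] [490.18185489 103.65472005 163.        ] [490.46887959 103.92695152 161.3497201 ] [157.74133899 161.43307371 164.64651278]
side 42 px rect ((221.0, 228.0), (6.0, 6.0), 90.0) ray [487.07207381 109.15706998 163.        ] [486.44125017 109.53668687 163.        ] [487.66829949 108.31702105 161.01307887] [155.34810531 161.23410361 166.37225613]
```

{"name": "play_rows", "arguments": {"deltas": [[0.6,-0.79,0,0,0,0.52,1],[0.6,-0.79,0,0,0,0.52,1],[0.6,-0.79,0,0,0,0.52,1],[0.6,-0.79,0,0,0,0.52,1],[0.6,-0.79,0,0,0,0.52,1],[0.6,-0.79,0,0,0,0.52,1],[0.6,-0.79,0,0,0,0.52,1],[0.6,-0.79,0,0,0,0.52,1]], "squeeze": 40}}

```text
time_s: 0.77
eef_pos: [393.6, 230.4, 231.2]
ee_rot: [-0.0, -0.023, 1.0, -0.0]
force: [0.2, 0.4, 0.4]
grip_width: 1.001
```

{"name": "play_rows", "arguments": {"deltas": [[0.6,-0.79,0,0,0,0.52,1],[0.6,-0.79,0,0,0,0.52,1],[0.6,-0.79,0,0,0,0.52,1],[0.6,-0.79,0,0,0,0.52,1],[0,0,0,0,0,0,1],[0,0,0,0,0,0,1]]}}

```text
time_s: 1.27
eef_pos: [489.4, 104.5, 230.6]
ee_rot: [-0.001, -0.128, 0.992, 0.0]
force: [-0.3, -0.2, 0.1]
grip_width: 1.002
```

```bash
cat > st.py <<'E'
from h import *
s=sensors.sense(); q=s["ee_rot"]; M=R.from_quat([q[1],q[2],q[3],q[0]]).as_matrix()
print(s["time_s"],s["eef_pos"].round(2),"jaw deg",np.degrees(np.arctan2(M[1,1],M[0,1])).round(2),"z",M[:,2].round(4),s["joints"].round(2),s["force"].round(2),round(s["grip_width"],3), ctrl.tcp_to_grasp)
yd=np.array([-.2605,.9655,0]);xd=np.array([.9655,.2605,0]);o=np.array([536.4,-63.4,0])
r=s["eef_pos"]-o; print("stand",(r@xd).round(2),(r@yd).round(2),"Fy",(s["force"]@yd).round(2))
E
python3 st.py
```

```text
1.2667 [489.42 104.47 230.63] jaw deg 104.75 z [-1.4e-03  2.0e-04 -1.0e+00] [-0.02  0.26  1.57  0.    1.31 -1.85] [-0.28 -0.2   0.08] 1.002 -18.700000000000003
stand -1.63 174.32 Fy -0.12
```

{"name": "play_rows", "arguments": {"deltas": [[0,0,-0.32,0,0,0,1],[0,0,-0.32,0,0,0,1],[0,0,-0.32,0,0,0,1],[0,0,-0.31,0,0,0,1],[0,0,-0.31,0,0,0,1],[0,0,-0.31,0,0,0,1],[0,0,-0.31,0,0,0,1],[0,0,-0.31,0,0,0,1]]}}

```text
time_s: 1.93
eef_pos: [488.1, 107.1, 130.4]
ee_rot: [-0.0, -0.131, 0.991, 0.0]
force: [0.3, 0.0, 0.3]
grip_width: 0.998
```

{"name": "play_rows", "arguments": {"deltas": [[0,0,0,0,0,0,0.3],[0,0,0,0,0,0,0.2],[0,0,0,0,0,0,0],[0,0,0,0,0,0,-0.2],[0,0,0,0,0,0,-0.4],[0,0,0,0,0,0,-0.5]], "squeeze": 25}}

```text
time_s: 2.43
eef_pos: [489.1, 105.9, 131.4]
ee_rot: [0.0, -0.13, 0.992, -0.0]
force: [0.1, -0.1, -0.7]
grip_width: 0.253
```

```bash
python3 st.py
```

```text
2.4333 [489.11 105.88 131.36] jaw deg 104.93 z [ 8.e-04  0.e+00 -1.e+00] [-0.02  0.36  1.71  0.    1.07 -1.85] [ 0.06 -0.14 -0.74] 0.253 -18.700000000000003
stand -1.56 175.76 Fy -0.15
```

{"name": "play_rows", "arguments": {"deltas": [[0,0,0,0,0,0,-0.55],[0,0,0,0,0,0,-0.6],[0,0,0,0,0,0,-0.65],[0,0,0,0,0,0,-0.7],[0,0,0,0,0,0,-0.8],[0,0,0,0,0,0,-0.8]]}}

```text
time_s: 2.93
eef_pos: [489.2, 105.7, 131.2]
ee_rot: [0.0, -0.13, 0.992, -0.0]
force: [-0.0, -2.1, 4.8]
grip_width: 0.208
```

```bash
python3 st.py; python3 st.py|tail -1
```

```text
2.9333 [489.19 105.68 131.17] jaw deg 104.94 z [ 7.e-04 -3.e-04 -1.e+00] [-0.02  0.36  1.71 -0.    1.07 -1.85] [-0.02 -2.13  4.83] 0.208 -18.700000000000003
stand -1.54 175.55 Fy -2.05
stand -1.54 175.55 Fy -2.05
```

{"name": "play_rows", "arguments": {"deltas": [[-0.013,0.048,0,0,0,0,-0.8],[-0.013,0.048,0,0,0,0,-0.8],[-0.013,0.048,0,0,0,0,-0.8],[-0.013,0.048,0,0,0,0,-0.8]]}}

```text
time_s: 3.27
eef_pos: [487.1, 113.3, 131.1]
ee_rot: [0.0, -0.13, 0.992, -0.0]
force: [0.6, -5.0, 5.0]
grip_width: 0.208
```

```bash
python3 st.py
```

```text
3.2667 [487.11 113.31 131.12] jaw deg 104.93 z [ 7.e-04 -7.e-04 -1.e+00] [-0.01  0.36  1.71 -0.    1.07 -1.84] [ 0.6  -5.    4.99] 0.208 -18.700000000000003
stand -1.56 183.45 Fy -4.98
```

{"name": "play_rows", "arguments": {"deltas": [[-0.014,0.053,0,0,0,0,-0.8],[-0.014,0.053,0,0,0,0,-0.8],[-0.014,0.053,0,0,0,0,-0.8],[-0.014,0.053,0,0,0,0,-0.8],[-0.014,0.053,0,0,0,0,-0.8],[-0.014,0.053,0,0,0,0,-0.8],[-0.014,0.053,0,0,0,0,-0.8],[-0.014,0.053,0,0,0,0,-0.8]]}}

```text
time_s: 3.93
eef_pos: [482.5, 130.3, 131.1]
ee_rot: [0.0, -0.13, 0.992, -0.0]
force: [-0.4, -5.7, 4.3]
grip_width: 0.208
```

```bash
python3 - <<'E'
from h import *
c=fix(snap("top","pics/t1.png"))
cv2.imwrite("pics/t1c.png",cv2.resize(cv2.imread("pics/t1.png")[165:245,150:310],(800,400),interpolation=3))
print(c["pixels"][197:206,243:252].mean(-1).round(0))
E
python3 st.py
```

```text
[[121. 122. 122. 122. 122. 120. 118. 118. 121.]
 [123. 119. 117. 115. 113. 112. 121. 117. 119.]
 [122. 115. 114. 160. 164. 159. 125. 121. 118.]
 [127. 139. 160. 172. 174. 171. 141. 122. 118.]
 [123. 132. 171. 177. 176. 172. 145. 123. 121.]
 [123. 131. 169. 173. 170. 168. 154. 124. 119.]
 [122. 124. 133. 146. 135. 133. 129. 123. 120.]
 [123. 122. 122. 127. 121. 122. 123. 120. 117.]
 [124. 122. 124. 120. 122. 120. 124. 125. 120.]]
3.9833 [482.38 130.69 131.09] jaw deg 104.95 z [ 3.e-04 -4.e-04 -1.e+00] [ 0.03  0.36  1.71 -0.    1.07 -1.8 ] [-0.76 -4.15  5.51] 0.207 -18.700000000000003
stand -1.6 201.46 Fy -3.81
```

View pics/t1c.png

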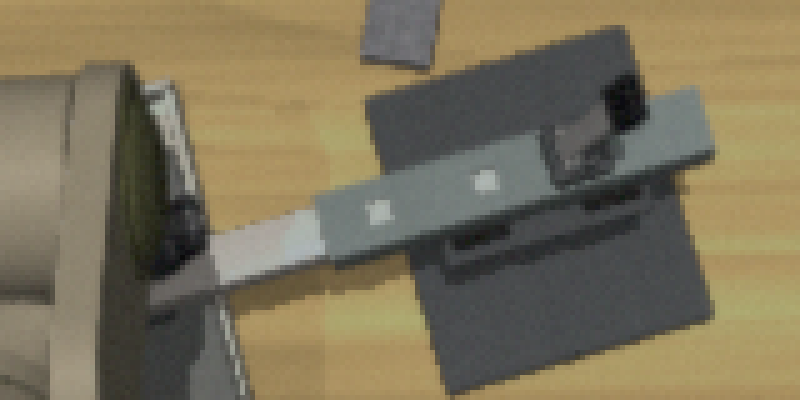

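The first hole is at about (485,180) in the crop, still bright with no button, and the grip is held. Next I approach in fine steps.

{"name": "play_rows", "arguments": {"deltas": [[-0.006,0.024,0,0,0,0,-0.8],[-0.006,0.024,0,0,0,0,-0.8],[-0.006,0.024,0,0,0,0,-0.8],[-0.006,0.024,0,0,0,0,-0.8],[-0.006,0.024,0,0,0,0,-0.8],[-0.006,0.024,0,0,0,0,-0.8]]}}

```text
time_s: 4.48
eef_pos: [481.0, 136.0, 131.1]
ee_rot: [-0.0, -0.13, 0.992, -0.0]
force: [-0.8, -5.2, 5.0]
grip_width: 0.209
```

{"name": "play_rows", "arguments": {"deltas": [[-0.005,0.018,0,0,0,0,-0.8],[-0.005,0.018,0,0,0,0,-0.8]]}}

```text
time_s: 4.65
eef_pos: [480.6, 137.5, 131.1]
ee_rot: [-0.0, -0.13, 0.992, -0.0]
force: [-0.5, -5.1, 5.3]
grip_width: 0.206
```

{"name": "play_rows", "arguments": {"deltas": [[-0.005,0.018,0,0,0,0,-0.8],[-0.005,0.018,0,0,0,0,-0.8]]}}

```text
time_s: 4.82
eef_pos: [480.2, 138.9, 131.1]
ee_rot: [0.0, -0.13, 0.992, -0.0]
force: [-0.4, -5.3, 5.5]
grip_width: 0.204
```

{"name": "play_rows", "arguments": {"deltas": [[-0.005,0.018,0,0,0,0,-0.8],[-0.005,0.018,0,0,0,0,-0.8]]}}

```text
time_s: 4.98
eef_pos: [479.8, 140.3, 131.1]
ee_rot: [0.0, -0.13, 0.992, -0.0]
force: [-1.9, -4.7, 5.0]
grip_width: 0.207
```

{"name": "play_rows", "arguments": {"deltas": [[-0.005,0.018,0,0,0,0,-0.8],[-0.005,0.018,0,0,0,0,-0.8]]}}

```text
time_s: 5.15
eef_pos: [479.4, 141.8, 131.1]
ee_rot: [0.0, -0.13, 0.992, -0.0]
force: [-0.4, -5.8, 3.5]
grip_width: 0.209
```

{"name": "play_rows", "arguments": {"deltas": [[-0.005,0.018,0,0,0,0,-0.8],[-0.005,0.018,0,0,0,0,-0.8]]}}

```text
time_s: 5.32
eef_pos: [479.0, 143.2, 131.1]
ee_rot: [0.0, -0.13, 0.992, -0.0]
force: [-0.5, -4.8, 5.4]
grip_width: 0.205
```

{"name": "play_rows", "arguments": {"deltas": [[-0.005,0.018,0,0,0,0,-0.8],[-0.005,0.018,0,0,0,0,-0.8]]}}

```text
time_s: 5.48
eef_pos: [478.6, 144.7, 131.1]
ee_rot: [0.0, -0.13, 0.992, -0.0]
force: [-0.3, -5.8, 5.2]
grip_width: 0.207
```

{"name": "play_rows", "arguments": {"deltas": [[-0.005,0.018,0,0,0,0,-0.8],[-0.005,0.018,0,0,0,0,-0.8]]}}

```text
time_s: 5.65
eef_pos: [478.2, 146.1, 131.0]
ee_rot: [0.0, -0.13, 0.992, -0.0]
force: [-0.3, -5.3, 4.5]
grip_width: 0.205
```

{"name": "play_rows", "arguments": {"deltas": [[-0.005,0.018,0,0,0,0,-0.8],[-0.005,0.018,0,0,0,0,-0.8]]}}

```text
time_s: 5.82
eef_pos: [477.8, 147.6, 131.0]
ee_rot: [0.0, -0.13, 0.992, -0.0]
force: [-1.3, -5.2, 5.1]
grip_width: 0.204
```

{"name": "play_rows", "arguments": {"deltas": [[-0.005,0.018,0,0,0,0,-0.8],[-0.005,0.018,0,0,0,0,-0.8]]}}

```text
time_s: 5.98
eef_pos: [477.4, 149.0, 131.0]
ee_rot: [0.0, -0.13, 0.992, -0.0]
force: [-1.0, -5.2, 4.8]
grip_width: 0.203
```

{"name": "play_rows", "arguments": {"deltas": [[-0.005,0.018,0,0,0,0,-0.8],[-0.005,0.018,0,0,0,0,-0.8]]}}

```text
time_s: 6.15
eef_pos: [477.0, 150.4, 131.0]
ee_rot: [0.0, -0.13, 0.992, -0.0]
force: [-0.2, -5.1, 4.4]
grip_width: 0.203
```

{"name": "play_rows", "arguments": {"deltas": [[-0.005,0.018,0,0,0,0,-0.8],[-0.005,0.018,0,0,0,0,-0.8]]}}

```text
time_s: 6.32
eef_pos: [476.6, 151.9, 131.0]
ee_rot: [0.0, -0.13, 0.992, -0.0]
force: [-0.1, -5.2, 4.9]
grip_width: 0.209
```

{"name": "play_rows", "arguments": {"deltas": [[-0.005,0.018,0,0,0,0,-0.8],[-0.005,0.018,0,0,0,0,-0.8]]}}

```text
time_s: 6.48
eef_pos: [476.2, 153.3, 131.0]
ee_rot: [0.0, -0.13, 0.992, -0.0]
force: [-0.3, -4.5, 5.4]
grip_width: 0.208
```

{"name": "play_rows", "arguments": {"deltas": [[-0.005,0.018,0,0,0,0,-0.8],[-0.005,0.018,0,0,0,0,-0.8]]}}

```text
time_s: 6.65
eef_pos: [475.8, 154.8, 131.0]
ee_rot: [0.0, -0.13, 0.992, -0.0]
force: [-1.3, -4.8, 3.7]
grip_width: 0.207
```

{"name": "play_rows", "arguments": {"deltas": [[-0.005,0.018,0,0,0,0,-0.8],[-0.005,0.018,0,0,0,0,-0.8]]}}

```text
time_s: 6.82
eef_pos: [475.4, 156.3, 131.0]
ee_rot: [0.0, -0.13, 0.992, -0.0]
force: [0.3, -4.5, 5.1]
grip_width: 0.208
```

{"name": "play_rows", "arguments": {"deltas": [[-0.005,0.018,0,0,0,0,-0.8],[-0.005,0.018,0,0,0,0,-0.8]]}}

```text
time_s: 6.98
eef_pos: [475.0, 157.7, 131.0]
ee_rot: [0.0, -0.13, 0.992, -0.0]
force: [-0.3, -5.6, 5.4]
grip_width: 0.206
```

{"name": "play_rows", "arguments": {"deltas": [[-0.005,0.018,0,0,0,0,-0.8],[-0.005,0.018,0,0,0,0,-0.8]]}}

```text
time_s: 7.15
eef_pos: [474.6, 159.2, 131.0]
ee_rot: [0.0, -0.13, 0.992, -0.0]
force: [-0.4, -5.3, 4.7]
grip_width: 0.207
```

{"name": "play_rows", "arguments": {"deltas": [[-0.005,0.018,0,0,0,0,-0.8],[-0.005,0.018,0,0,0,0,-0.8]]}}

```text
time_s: 7.32
eef_pos: [474.2, 160.6, 131.0]
ee_rot: [0.0, -0.13, 0.992, -0.0]
force: [0.3, -4.4, 5.2]
grip_width: 0.204
```

{"name": "play_rows", "arguments": {"deltas": [[-0.005,0.018,0,0,0,0,-0.8],[-0.005,0.018,0,0,0,0,-0.8]]}}

```text
time_s: 7.48
eef_pos: [473.8, 162.0, 131.0]
ee_rot: [0.0, -0.13, 0.992, -0.0]
force: [0.0, -5.3, 3.6]
grip_width: 0.21
```

{"name": "play_rows", "arguments": {"deltas": [[-0.005,0.018,0,0,0,0,-0.8],[-0.005,0.018,0,0,0,0,-0.8]]}}

```text
time_s: 7.65
eef_pos: [473.4, 163.5, 131.0]
ee_rot: [0.0, -0.13, 0.992, -0.0]
force: [-0.6, -3.9, 5.3]
grip_width: 0.21
```

{"name": "play_rows", "arguments": {"deltas": [[-0.005,0.018,0,0,0,0,-0.8],[-0.005,0.018,0,0,0,0,-0.8]]}}

```text
time_s: 7.82
eef_pos: [473.0, 165.1, 131.0]
ee_rot: [0.0, -0.13, 0.992, -0.0]
force: [-0.4, -2.8, 5.3]
grip_width: 0.207
```

```bash
python3 - <<'E'
from h import *
c=fix(snap("top","pics/t2.png"))
print(c["pixels"][197:206,243:252].mean(-1).round(0))
P=pts(c);print(P[198:205,243:252,2].round(0))
E
python3 st.py
```

```text
[[121. 120. 121. 119. 122. 118. 118. 118. 118.]
 [123. 118. 119. 115. 114. 109. 116. 121. 121.]
 [121. 115. 115. 160. 160. 140. 113. 122. 119.]
 [121. 120. 163. 174. 160. 144. 130. 120. 120.]
 [124. 133. 170. 169. 145. 139. 134. 122. 121.]
 [121. 131. 159. 171. 162. 146. 133. 118. 118.]
 [122. 125. 131. 146. 131. 127. 123. 121. 121.]
 [124. 121. 123. 127. 122. 122. 123. 119. 118.]
 [126. 124. 122. 122. 123. 122. 123. 124. 118.]]
[[116. 117. 115. 115. 115. 109. 121. 118. 120.]
 [113. 114. 114. 112. 111. 113. 115. 116. 114.]
 [120. 120. 113. 114. 111. 113. 115. 115. 117.]
 [117. 116. 112. 113. 116. 113. 113. 115. 114.]
 [114. 116. 111. 113. 112. 117. 111. 114. 116.]
 [119. 118. 115. 114. 117. 117. 117. 118. 120.]
 [115. 120. 118. 112. 114. 118. 121. 118. 118.]]
7.8667 [472.93 165.26 131.02] jaw deg 104.94 z [ 1.e-04  1.e-04 -1.e+00] [ 0.1   0.37  1.7   0.    1.07 -1.73] [-0.01 -2.33  5.88] 0.206 -18.700000000000003
stand -1.72 237.3 Fy -2.25
```

The button is entering the hole from the inner side, seen as darker columns 247–249. I'll go in smaller steps.

{"name": "play_rows", "arguments": {"deltas": [[-0.003,0.012,0,0,0,0,-0.8],[-0.003,0.012,0,0,0,0,-0.8]]}}

```text
time_s: 8.03
eef_pos: [472.7, 166.2, 131.0]
ee_rot: [0.0, -0.13, 0.992, 0.0]
force: [-1.0, -1.6, 5.6]
grip_width: 0.205
```

{"name": "play_rows", "arguments": {"deltas": [[-0.003,0.012,0,0,0,0,-0.8],[-0.003,0.012,0,0,0,0,-0.8]]}}

```text
time_s: 8.2
eef_pos: [472.3, 167.4, 131.0]
ee_rot: [-0.0, -0.13, 0.992, 0.0]
force: [-0.8, -1.6, 6.2]
grip_width: 0.206
```

```bash
python3 - <<'E'
from h import *
c=fix(snap("top","pics/t3.png"))
print(c["pixels"][197:206,243:252].mean(-1).round(0))
P=pts(c);print(P[199:204,244:251,2].mean(), P[199:204,244:251,2].round(0))
E
python3 st.py
```

```text
[[120. 117. 122. 120. 121. 121. 119. 119. 120.]
 [124. 120. 118. 113. 105. 108. 114. 117. 123.]
 [121. 117. 109. 134. 137. 133. 112. 119. 120.]
 [121. 128. 157. 134. 141. 144. 130. 120. 119.]
 [121. 132. 166. 139. 130. 130. 116. 120. 122.]
 [124. 127. 152. 156. 104. 100. 123. 118. 121.]
 [125. 124. 128. 146. 117. 115. 123. 122. 119.]
 [123. 124. 122. 126. 121. 119. 120. 120. 118.]
 [124. 124. 123. 121. 120. 121. 123. 124. 121.]]
116.01827595844902 [[113. 111. 114. 117. 116. 118. 115.]
 [116. 109. 118. 123. 123. 121. 116.]
 [118. 113. 119. 123. 119. 117. 114.]
 [114. 114. 110. 114. 118. 113. 113.]
 [120. 116. 112. 116. 119. 113. 115.]]
8.25 [472.33 167.4  131.  ] jaw deg 104.95 z [-1.e-04  5.e-04 -1.e+00] [ 0.11  0.37  1.7   0.    1.07 -1.73] [-0.17 -1.72  5.41] 0.204 -18.700000000000003
stand -1.74 239.52 Fy -1.62
```

The button now reads about 121–123 mm high in the hole, so it has popped up. I'll check the lock gently.

{"name": "play_rows", "arguments": {"deltas": [[-0.003,0.012,0,0,0,0,-0.8],[-0.003,0.012,0,0,0,0,-0.8]]}}

```text
time_s: 8.42
eef_pos: [472.2, 168.1, 131.0]
ee_rot: [0.0, -0.13, 0.992, 0.0]
force: [-0.9, -2.9, 5.0]
grip_width: 0.207
```

{"name": "play_rows", "arguments": {"deltas": [[-0.003,0.012,0,0,0,0,-0.8],[-0.003,0.012,0,0,0,0,-0.8]]}}

```text
time_s: 8.58
eef_pos: [471.9, 169.0, 131.0]
ee_rot: [-0.0, -0.13, 0.992, -0.0]
force: [-1.4, -4.1, 4.5]
grip_width: 0.205
```

{"name": "play_rows", "arguments": {"deltas": [[-0.003,0.01,0,0,0,0,-0.8],[-0.003,0.01,0,0,0,0,-0.8]]}}

```text
time_s: 8.75
eef_pos: [471.7, 169.8, 131.0]
ee_rot: [-0.0, -0.13, 0.992, 0.0]
force: [-0.5, -3.1, 4.8]
grip_width: 0.209
```

```bash
python3 - <<'E'
from h import *
c=fix(snap("top","pics/t4.png"));s=snap("side","pics/s4.png")
print(c["pixels"][197:206,240:252].mean(-1).round(0))
P=pts(c); print(P[198:205,242:251,2].round(0))
a=cv2.resize(cv2.imread("pics/t4.png")[180:220,210:280],(700,400),interpolation=3)
cv2.imwrite("pics/t4c.png",a)
E
python3 st.py
```

```text
[[120. 120. 123. 123. 119. 122. 120. 122. 119. 120. 120. 120.]
 [122. 123. 122. 122. 119. 117. 110. 108. 111. 119. 119. 118.]
 [121. 122. 125. 121. 114. 103. 132. 130. 132. 118. 120. 119.]
 [121. 123. 124. 121. 117. 134. 142. 145. 136. 141. 124. 119.]
 [121. 121. 123. 125. 121. 132. 135. 138. 123. 160. 124. 121.]
 [123. 123. 122. 123. 124. 128. 110. 106. 120. 153. 122. 120.]
 [125. 122. 123. 124. 123. 123. 133. 117. 121. 129. 119. 118.]
 [124. 124. 123. 124. 121. 123. 126. 121. 121. 124. 123. 117.]
 [124. 122. 123. 125. 123. 124. 121. 121. 121. 126. 123. 118.]]
[[ 119.  114.  117.  118.  114.  116.  110.  112.  116.]
 [ 116.  112.  114.  118.  119.  119.  109.  119.  119.]
 [ 119.  113.  115.  117.  121.  124.  123.  117.  118.]
 [ 121.  113.  117.  121.  119.  116.  118.  110.  117.]
 [ 117.  114.  117.  113.  115.  118.  119. 1316.  113.]
 [ 117.  116.  118.  117.  111.  113.  117.  116.  112.]
 [ 120.  116.  115.  116.  116.  118.  120.  115.  120.]]
8.85 [471.67 169.84 130.97] jaw deg 104.94 z [-0.  0. -1.] [ 0.11  0.37  1.7   0.    1.07 -1.72] [-0.76 -1.76  5.09] 0.206 -18.700000000000003
stand -1.74 242.06 Fy -1.5
```

View pics/t4c.png

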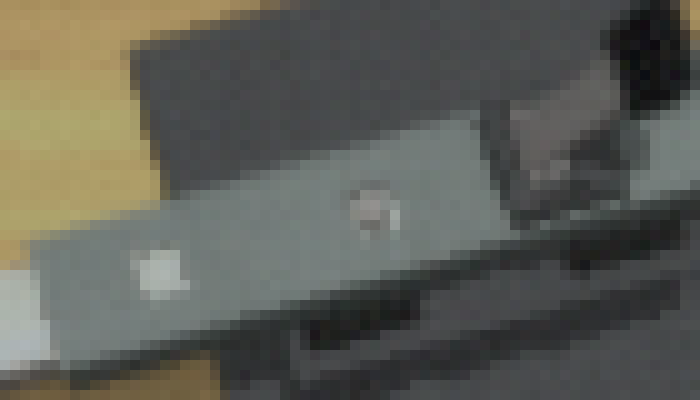

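The button stands proud in the first hole at crop (373,210), close to the hole's outer edge. A bright sliver shows on its inner side. One more small pull will confirm the lock.

{"name": "play_rows", "arguments": {"deltas": [[-0.003,0.012,0,0,0,0,-0.8],[-0.003,0.012,0,0,0,0,-0.8]]}}

```text
time_s: 9.02
eef_pos: [471.4, 170.7, 131.0]
ee_rot: [-0.0, -0.13, 0.992, 0.0]
force: [-1.1, -3.8, 5.5]
grip_width: 0.203
```

{"name": "play_rows", "arguments": {"deltas": [[-0.003,0.01,0,0,0,0,-0.8],[0,0,0,0,0,0,-0.8]]}}

```text
time_s: 9.18
eef_pos: [471.4, 171.1, 131.0]
ee_rot: [0.0, -0.13, 0.992, -0.0]
force: [-0.7, -4.3, 4.7]
grip_width: 0.208
```

```bash
python3 st.py
```

```text
9.1833 [471.35 171.1  130.98] jaw deg 104.95 z [ 1.e-04 -2.e-04 -1.e+00] [ 0.11  0.37  1.7  -0.    1.07 -1.72] [-0.67 -4.3   4.73] 0.208 -18.700000000000003
stand -1.72 243.35 Fy -3.98
```

{"name": "play_rows", "arguments": {"deltas": [[-0.004,0.014,0,0,0,0,-0.8],[-0.003,0.01,0,0,0,0,-0.8],[0,0,0,0,0,0,-0.8]]}}

```text
time_s: 9.43
eef_pos: [471.2, 171.7, 130.9]
ee_rot: [0.0, -0.13, 0.992, -0.0]
force: [-0.1, -7.1, 5.2]
grip_width: 0.203
```

```bash
python3 - <<'E'
from h import *
c=fix(snap("top","pics/t5.png"))
print(c["pixels"][197:206,240:252].mean(-1).round(0))
E
python3 st.py
```

```text
[[121. 122. 121. 122. 119. 121. 122. 123. 119. 120. 121. 119.]
 [121. 121. 120. 123. 121. 117. 112. 108. 105. 117. 118. 118.]
 [121. 124. 125. 121. 112.  95. 128. 137. 156. 126. 122. 120.]
 [122. 123. 126. 119. 118. 126. 143. 143. 168. 143. 123. 121.]
 [124. 121. 123. 120. 107. 132. 149. 135. 149. 135. 124. 120.]
 [120. 120. 122. 122. 119. 108. 119. 115. 161. 155. 122. 119.]
 [124. 122. 121. 122. 124. 118. 118. 117. 133. 131. 123. 119.]
 [124. 123. 124. 122. 121. 123. 121. 121. 121. 122. 119. 118.]
 [122. 121. 125. 122. 123. 123. 119. 121. 123. 124. 120. 117.]]
9.4833 [471.2  171.69 130.96] jaw deg 104.94 z [ 2.e-04 -8.e-04 -1.e+00] [ 0.12  0.37  1.7  -0.    1.07 -1.72] [ 0.91 -6.03  4.21] 0.203 -18.700000000000003
stand -1.71 243.97 Fy -6.06
```

The force has risen to about 7 N while the boom stays put, so it is locked. I'll back off the strain, release and rise.

{"name": "play_rows", "arguments": {"deltas": [[0.004,-0.014,0,0,0,0,-0.8],[0.004,-0.014,0,0,0,0,-0.8],[0,0,0,0,0,0,-0.8],[0,0,0,0,0,0,-0.3],[0,0,0,0,0,0,0],[0,0,0,0,0,0,0.3],[0,0,0,0,0,0,0.3],[0,0,0,0,0,0,0.3]]}}

```text
time_s: 10.15
eef_pos: [471.3, 171.0, 130.7]
ee_rot: [-0.0, -0.13, 0.992, 0.0]
force: [0.4, -0.8, 0.3]
grip_width: 0.651
```

{"name": "play_rows", "arguments": {"deltas": [[0,0,0.2,0,0,0,0.3],[0,0,0.3,0,0,0,0.3],[0,0,0.5,0,0,0,0.3],[0,0,0.7,0,0,0,0.3],[0,0,0.7,0,0,0,0.3],[0,0,0.6,0,0,0,0.3]]}}

```text
time_s: 10.65
eef_pos: [471.4, 170.9, 253.4]
ee_rot: [0.001, -0.13, 0.992, 0.0]
force: [-0.4, 0.4, -0.1]
grip_width: 0.65
```

```bash
python3 st.py; python3 - <<'E'
from h import *
yd=np.array([-.2605,.9655,0]);xd=np.array([.9655,.2605,0]);o=np.array([536.4,-63.4,0])
for n,f in(("top","t4"),("side","side0")):
    c=fix(load(f"pics/{f}.npz")); P=pts(c)-o; a=P@xd; b=P@yd; z=P[...,2]
    dark=c["pixels"].mean(-1)<45
    m=dark&(z>165)&(z<230)&(abs(a)<25)&(b<-50)&(b>-130)
    q=np.c_[a[m],b[m],z[m]]; print(n,m.sum(),q.mean(0),q.min(0),q.max(0))
    g=(~dark)&(z>145)&(z<200)&(abs(a)<25)&(b<-45)&(b>-110)
    q=np.c_[b[g],z[g]]; p=np.polyfit(q[:,0],q[:,1],1); print("arm slope ang",np.arctan(-p[0]),g.sum(),a[g].mean())
for t in(.75,.9,1.0,1.1,1.2): print(t,-42-66*np.cos(t)+11*np.sin(t),136+66*np.sin(t)+11*np.cos(t))
E
```

```text
10.65 [471.42 170.93 253.41] jaw deg 104.94 z [ 1.5e-03  3.0e-04 -1.0e+00] [ 0.11  0.24  1.53  0.    1.37 -1.72] [-0.37  0.38 -0.07] 0.65 -18.700000000000003
stand -1.69 243.18 Fy 0.47
top 65 [ -0.22951871 -63.74217187 203.8589435 ] [-10.91397604 -71.66928389 191.77253003] [ 10.84685301 -56.97737358 213.34635034]
arm slope ang 1.0725132492575133 41 -0.97268193081331
side 35 [ -1.06574499 -60.7238758  201.935696  ] [-11.01135349 -67.50140116 192.02509399] [  8.34362884 -55.30987942 209.98621087]
arm slope ang 0.9915659804384995 53 -1.647923138262226
0.75 -82.7934389854155 189.03673571915206
0.9 -74.40966189996152 194.53728568639121
1.0 -68.40377135441037 197.4804103618707
1.1 -62.134063053412305 199.80924309973608
1.2 -55.66318184982097 201.50051497308033
```

{"name": "play_rows", "arguments": {"deltas": [[0.22,-0.81,0,0,0,0,0],[0.22,-0.81,0,0,0,0,-0.3],[0.22,-0.81,0,0,0,0,-0.6],[0.22,-0.81,0,0,0,0,-1],[0.22,-0.81,0,0,0,0,-1],[0.22,-0.81,0,0,0,0,-1],[0.22,-0.81,0,0,0,0,-1],[0.23,-0.8,0,0,0,0,-1]]}}

```text
time_s: 11.32
eef_pos: [542.3, -89.6, 251.6]
ee_rot: [0.0, -0.13, 0.992, -0.0]
force: [0.3, -0.1, -0.4]
grip_width: 0.004
```

{"name": "play_rows", "arguments": {"deltas": [[0,0,0,0,0,0,-1],[0,0,0,0,0,0,-1],[0,0,-0.45,0,0,0,-1],[0,0,-0.45,0,0,0,-1],[0,0,-0.45,0,0,0,-1],[0,0,0,0,0,0,-1]]}}

```text
time_s: 11.82
eef_pos: [540.8, -86.3, 194.3]
ee_rot: [-0.002, -0.131, 0.991, 0.001]
force: [-0.0, 0.2, -0.3]
grip_width: -0.002
```

```bash
python3 st.py; python3 - <<'E'
from h import *
s=snap("side","pics/s6.png");t=snap("top","pics/t6.png")
a=cv2.imread("pics/s6.png")[120:260,190:330]; b=cv2.imread("pics/t6.png")[150:250,200:300]
cv2.imwrite("pics/c6.png",np.hstack([cv2.resize(a,(400,400),interpolation=3),cv2.resize(b,(400,400),interpolation=3)]))
E
```

```text
11.8167 [540.78 -86.31 194.26] jaw deg 105.0 z [-0.0051  0.0023 -1.    ] [-0.37  0.4   1.48  0.    1.27 -2.21] [-0.05  0.19 -0.3 ] -0.002 -18.700000000000003
stand -1.74 -23.26 Fy 0.19
```

View pics/c6.png

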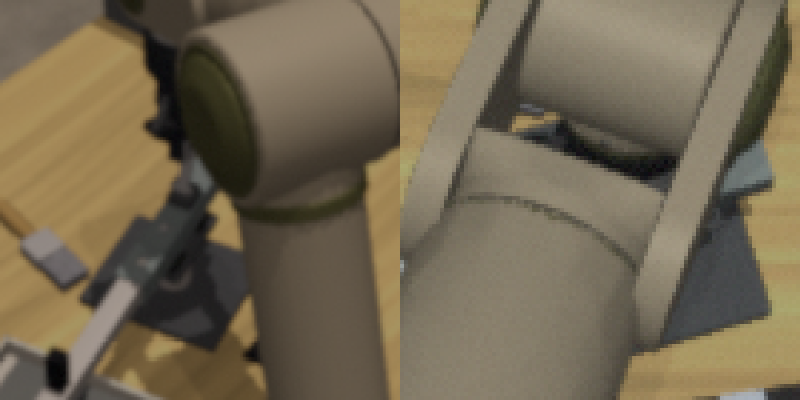

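The fingers sit shut on the +y side of the raised lever, though the arm mostly hides it in both views. I'll start pushing along the arc.

{"name": "play_rows", "arguments": {"deltas": [[0.076,-0.187,0.03,0,0,0,-1],[0.052,-0.193,0,0,0,0,-1],[0.052,-0.193,0,0,0,0,-1],[0.049,-0.181,0,0,0,0,-1],[0.049,-0.181,0,0,0,0,-1],[0,0,0,0,0,0,-1]]}}

```text
time_s: 12.42
eef_pos: [553.6, -126.7, 198.0]
ee_rot: [-0.0, -0.129, 0.992, 0.0]
force: [-0.4, 1.5, 0.4]
grip_width: 0.003
```

```bash
python3 st.py
```

```text
12.4167 [ 553.6  -126.72  197.99] jaw deg 104.86 z [-1.e-04  0.e+00 -1.e+00] [-0.43  0.43  1.41 -0.    1.29 -2.26] [-0.35  1.55  0.43] 0.003 -18.700000000000003
stand 0.11 -65.61 Fy 1.59
```

{"name": "play_rows", "arguments": {"deltas": [[0.035,-0.128,-0.083,0,0,0,-1],[0.035,-0.128,-0.083,0,0,0,-1],[0.038,-0.142,-0.122,0,0,0,-1],[0.038,-0.142,-0.122,0,0,0,-1],[0,0,0,0,0,0,-1]]}}

```text
time_s: 12.83
eef_pos: [559.2, -147.9, 180.4]
ee_rot: [-0.0, -0.13, 0.992, 0.0]
force: [-0.2, -0.2, 0.2]
grip_width: 0.002
```

{"name": "play_rows", "arguments": {"deltas": [[0.032,-0.118,-0.155,0,0,0,-1],[0.032,-0.118,-0.155,0,0,0,-1],[0,0,0,0,0,0,-1]]}}

```text
time_s: 13.08
eef_pos: [561.5, -156.8, 167.6]
ee_rot: [-0.001, -0.13, 0.992, 0.001]
force: [0.5, -1.1, -0.3]
grip_width: 0.002
```

```bash
python3 st.py
```

```text
13.0833 [ 561.52 -156.78  167.57] jaw deg 104.91 z [-0.0017  0.0011 -1.    ] [-0.47  0.49  1.4   0.    1.24 -2.3 ] [ 0.5  -1.05 -0.34] 0.002 -18.700000000000003
stand -0.08 -96.7 Fy -1.15
```

{"name": "play_rows", "arguments": {"deltas": [[0.028,-0.104,-0.16,0,0,0,-1],[0.028,-0.104,-0.16,0,0,0,-1],[0,0,0,0,0,0,-1]]}}

```text
time_s: 13.33
eef_pos: [563.9, -165.2, 155.0]
ee_rot: [-0.001, -0.13, 0.992, 0.0]
force: [-0.6, 0.1, -1.4]
grip_width: -0.001
```

```bash
python3 st.py
```

```text
13.3333 [ 563.85 -165.24  154.98] jaw deg 104.91 z [-1.2e-03  5.0e-04 -1.0e+00] [-0.48  0.52  1.41 -0.    1.22 -2.32] [-0.61  0.06 -1.37] -0.001 -18.700000000000003
stand -0.03 -105.48 Fy 0.22
```

{"name": "play_rows", "arguments": {"deltas": [[0.012,-0.045,-0.1,0,0,0,-1],[0,0,-0.06,0,0,0,-1],[0,0,0,0,0,0,-1]]}}

```text
time_s: 13.58
eef_pos: [564.5, -166.7, 149.7]
ee_rot: [-0.0, -0.13, 0.992, -0.0]
force: [0.1, -0.2, 0.2]
grip_width: 0.001
```

```bash
python3 st.py; python3 - <<'E'
from h import *
s=snap("side","pics/s7.png");t=snap("top","pics/t7.png")
a=cv2.imread("pics/s7.png")[120:260,190:330]; b=cv2.imread("pics/t7.png")[150:250,220:320]
cv2.imwrite("pics/c7.png",np.hstack([cv2.resize(a,(400,400),interpolation=3),cv2.resize(b,(400,400),interpolation=3)]))
E
```

```text
13.5833 [ 564.48 -166.71  149.69] jaw deg 104.93 z [-1.e-04 -3.e-04 -1.e+00] [-0.49  0.52  1.41 -0.    1.21 -2.32] [ 0.08 -0.15  0.22] 0.001 -18.700000000000003
stand 0.2 -107.06 Fy -0.17
```

View pics/c7.png

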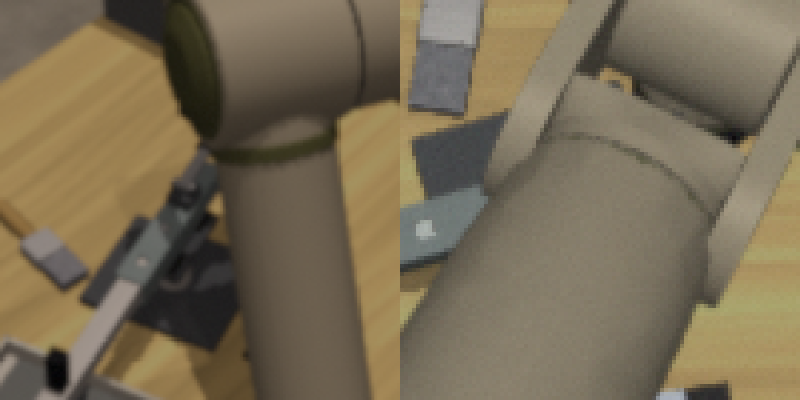

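The lever no longer stands up in the side view; only the hinge block shows, near crop (185,190). I'll press on gently until the stop is felt.

{"name": "play_rows", "arguments": {"deltas": [[0,0,-0.04,0,0,0,-1],[0,0,-0.04,0,0,0,-1],[0,0,0,0,0,0,-1]]}}

```text
time_s: 13.93
eef_pos: [564.6, -166.7, 147.1]
ee_rot: [0.0, -0.13, 0.992, -0.0]
force: [-0.3, -0.7, 2.2]
grip_width: 0.003
```

```bash
python3 st.py
```

```text
13.9333 [ 564.62 -166.71  147.05] jaw deg 104.93 z [ 6.e-04 -6.e-04 -1.e+00] [-0.49  0.52  1.41 -0.    1.2  -2.32] [-0.32 -0.67  2.25] 0.003 -18.700000000000003
stand 0.33 -107.1 Fy -0.56
```

{"name": "play_rows", "arguments": {"deltas": [[0,0,-0.025,0,0,0,-1],[0,0,-0.025,0,0,0,-1],[0,0,0,0,0,0,-1]]}}

```text
time_s: 14.18
eef_pos: [564.8, -167.0, 146.6]
ee_rot: [0.001, -0.13, 0.992, -0.001]
force: [-2.9, 0.7, 13.0]
grip_width: -0.001
```

```bash
python3 st.py
```

```text
14.1833 [ 564.83 -166.95  146.6 ] jaw deg 104.94 z [ 0.0018 -0.0016 -1.    ] [-0.49  0.52  1.41 -0.    1.2  -2.32] [-2.85  0.7  13.  ] -0.001 -18.700000000000003
stand 0.48 -107.39 Fy 1.42
```

The press reaches a hard stop of 13 N at 146.6 mm, where a flat lever should be. I'll lift off and clear the view.

{"name": "play_rows", "arguments": {"deltas": [[0,0,0.1,0,0,0,-1],[0,0,0.3,0,0,0,-1],[0,0,0.7,0,0,0,-1],[0,0,0.9,0,0,0,-1],[0,0,0.7,0,0,0,-1],[-0.8,-0.5,0.3,0,0,0,-1],[-0.9,-0.6,0,0,0,0,-1],[-0.9,-0.6,0,0,0,0,-1]]}}

```text
time_s: 14.85
eef_pos: [462.1, -232.8, 265.3]
ee_rot: [0.0, -0.131, 0.991, -0.0]
force: [0.9, -1.4, -0.3]
grip_width: 0.002
```

{"name": "play_rows", "arguments": {"deltas": [[-0.8,-0.8,0,0,0,0,-1],[-0.6,-0.9,0,0,0,0,-1],[-0.6,-0.9,0,0,0,0,-1],[-0.4,-0.9,0,0,0,0,-1],[0,0,0,0,0,0,-1],[0,0,0,0,0,0,-1]]}}

```text
time_s: 15.35
eef_pos: [370.5, -368.6, 264.3]
ee_rot: [-0.0, -0.128, 0.992, 0.001]
force: [-0.1, 0.6, 0.1]
grip_width: 0.001
```

```bash
python3 st.py; python3 - <<'E'
from h import *
t=snap("top","pics/t8.png"); s=snap("side","pics/s8.png")
c=fix(t); o=np.array([536.4,-63.4,0]); yd=np.array([-.2605,.9655,0]);xd=np.array([.9655,.2605,0])
P=pts(c)-o; a=P@xd;b=P@yd;z=P[...,2]
for lo,hi in((-122,-96),(-90,-60)):
    m=(abs(a)<8)&(b>lo)&(b<hi)&(z>100)&(z<260); print(lo,hi,m.sum(),np.median(z[m]),z[m].max())
m=(z>150)&(z<172)&(abs(a)<15)&(b>150); print("grip y",b[m].mean(),m.sum())
m=(z>140)&(z<155)&(abs(a)<15)&(b<-95)&(b>-125); print("paddle",a[m].mean(),b[m].mean(),z[m].mean(),m.sum())
for (u,v) in((247,200.7),):print(c["pixels"][197:206,243:252].mean(-1).round(0))
A=cv2.imread("pics/t8.png")[110:310,90:330]; B=cv2.imread("pics/s8.png")[130:270,160:320]
cv2.imwrite("pics/c8.png",np.hstack([cv2.resize(A,(480,400),interpolation=3),cv2.resize(B,(320,280),interpolation=3) if 0 else cv2.copyMakeBorder(cv2.resize(B,(320,280),interpolation=3),0,120,0,0,0)]))
E
```

```text
15.35 [ 370.52 -368.6   264.34] jaw deg 104.76 z [-4.0e-04  1.2e-03 -1.0e+00] [-1.01  0.29  1.45  0.    1.41 -2.84] [-0.12  0.62  0.15] 0.001 -18.700000000000003
stand -239.66 -251.46 Fy 0.63
-122 -96 69 145.81051134115864 151.53405208321465
-90 -60 104 143.7385516469085 150.54137480664122
grip y 241.18505404558107 72
paddle 0.3424995412192278 -107.3895070834631 145.70999384231663 98
[[123. 124. 123. 122. 122. 121. 117. 121. 120.]
 [126. 122. 119. 113. 114. 114. 111. 122. 121.]
 [123. 118. 105. 136. 150. 159. 142. 125. 122.]
 [125. 126. 120. 146. 145. 146. 164. 126. 123.]
 [124. 124. 124. 142. 137. 130. 164. 119. 121.]
 [123. 123. 106. 115. 109. 137. 156. 123. 118.]
 [125. 124. 118. 118. 116. 124. 130. 124. 119.]
 [123. 125. 123. 122. 122. 122. 122. 124. 120.]
 [124. 123. 126. 126. 120. 123. 124. 126. 120.]]
```

View pics/c8.png

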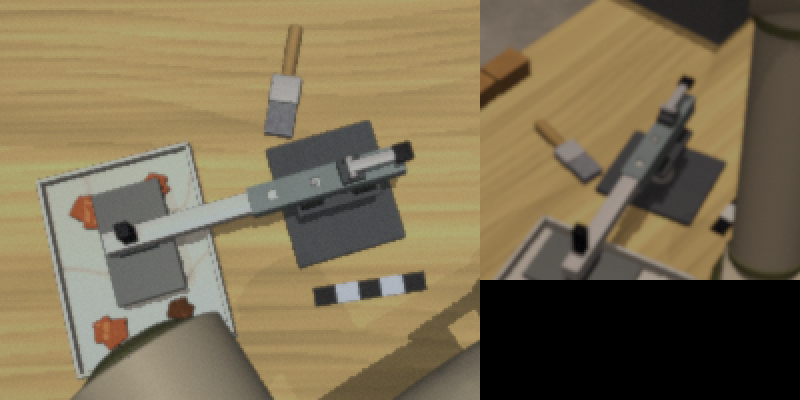

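The lever lies flat, with its paddle at stand y = -107 mm and about 146 mm up, near crop (400,152). The button is up in the first hole at crop (316,182), the second hole is empty, and the brush, scale bar and tray are unmoved.

```bash
python3 -c "
from rig import order
print(order.finish_job())"
```

```text
the job is handed in; nothing more can be done
None
```

The boom is drawn out and locked by its button in the first (middle) hole, the clamp lever is pressed flat, and the job is handed in at about 15.5 s.

- **Boom:** I gripped the boom's grip and drew it out about 67 mm, finishing in steps of 1.5 mm or less. The pull read about 5 N while sliding. I confirmed the lock with a last pull that rose to about 7 N with the boom barely moving; no reading along the boom came near 15 N. The force was only read at the end of each move, so brief peaks between readings would not show. I then took off the strain and let go.
- **Lever:** I pushed it down along its arc with the shut fingers. It met a hard stop at 146.6 mm with 13 N downwards, against an expected 147 mm. During much of the swing the force read close to 0 N rather than the expected 3 N. The final pictures still show it flat: the paddle is at stand y = -107 mm and about 146 mm up.
- **Last checks:** The button stands up in the first hole and the second hole is empty. The brush, scale bar and the visible sherds had not visibly moved. The jar and the part of the tray hidden by the arm were not in the last view. The arm was clear of everything, but its last joint ended at -2.84 rad, close to its -2.88 limit.

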